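# Vent the soda-water maker and take off its cap of unknown thread hand

## Task

Let the pressure out of the soda-water maker by pressing its red vent button fully down and letting it spring back up; then unscrew its blue winged cap - nobody remembers whether its short thread is normal or reverse, so try it gently one way and, if it stops almost at once, the other way - and lift it off. Finish while still holding the cap in the gripper, upright and still, about 10 cm straight above the neck it came from. Leave the cup, the ramekin and the spice jar standing where they are.

Things in the scene. Friction and masses are not known exactly. Their poses are not given: they have to be found in the camera images.
- soda_maker: grey soda-water maker, a rounded box fixed to the worktop, 150 (its x) x 220 (its y) x 90 mm high, pressure gauge on the front; origin: centre of its underside; x points away from its front, z up. On its deck stand the neck with the cap at (0, -52) mm and the red vent button at (0, +62) mm. Place and yaw vary
- neck (a point): rim centre of the steel neck (72 mm across, rim 120 mm above the worktop); axes as the maker's. The short thread does not raise the cap: the wrong way it stops hard after 4 to 13 degrees (18 if forced), the right way it turns easily to a stop 64 to 75 degrees from its screwed-on yaw. Which way opens it, clockwise or anticlockwise, changes and cannot be seen
- cap: loose blue cap, 110 to 200 g, on the neck: round flange 75 mm across, 10 mm thick. Origin: on the axis at the flange underside, at the neck rim while on; z up. Lugs reach 13.5 mm into the neck. Screwed on, its x is 60 (+-3) degrees anticlockwise of the maker's x. Turned 50 to 70 degrees the right way it lifts straight up; under 35 degrees it is locked, with 1.5 mm of lift play
- wing (a point): centre of the top of the wing, the cap's grip: an upright flat bar across the flange, 58 mm long along the cap's x, 14 mm thick along its y, its sides free from 10 to 39.5 mm above the flange underside; this point is on the axis, 39.5 mm above the cap's origin, axes as the cap's
- vent_top (a point): centre of the top face of the red vent button, 28 mm across, on a black housing on the deck; it is pressed straight down
- vent (a joint): travel of the vent button in m: 0 up, 0.006 fully down; spring, about 5 N when fully down
- cup: white handleless cup, 80 mm across, 68 mm high, loose, beside the maker at its button end; origin: centre of its underside
- ramekin: white ramekin, 67 mm across, 39 mm high, loose, beside the maker at its cap end; origin: centre of its underside
- spice_jar: spice jar with red lid, 44 mm across, 105 mm high, loose, behind the maker; origin: centre of its underside
Mind the look-alikes: they are no part of the job. There is more than one size of the cap; the one meant has the size given above. There is more than one size of the spice_jar; the one meant has the size given above.

How it is judged:
By the outcome, as a careful person would: the job done as asked, in the order asked, and still so for the second after the job is handed in, while the arm keeps its last pose, push and grip.
It also fails if it takes over 58 s, if anything falls off the work surface, if the arm or the gripper's body presses on something with over 40 N, if the wrist force passes 120 N, or if a joint passes its speed limit or range.

## Robot

A 6-joint arm with a two-finger parallel gripper is mounted at the origin on a cart in front of the work surface, level with it; the furniture and walls round the work are solid. World frame = base frame: x ahead of the robot, y to its left, z up, the work surface at z = 0. Lengths are in mm, angles in rad, forces in N, time in s.
With the tool pointing down it reaches from about 300 to 775 mm from the base axis. Payload 14.6 kg.
Tool frame: the origin (TCP) lies at the very end of the fingers, on their centre line; the grasp point (between the pads) lies 19 mm behind it; z points along the fingers, y is the line along which they close (so a half turn about z gives the same grasp; the last joint's range is limited). The gripper opens to 94 mm and grips with 3 to 60 N. Pads are 16 mm wide; open, the fingers measure 119 mm over their backs; the gripper's body (75 mm by 177 mm) begins 78 mm behind the grasp point.
Start: joints at [1.057, 0.3, 1.521, -0, 1.321, -0.067], TCP at [237.641, 496, 205.446] pointing down, gripper open.
Joint ranges: [-3.03, 3.03], [-0.79, 2.21], [0.23, 2.52], [-1.04, 4.18], [0, 3.07], [-2.55, 2.55]. Speed limits (rad/s): [2.22, 2.22, 2.57, 3.14, 3.14, 3.14].

## Interface

Orientations are given as a unit quaternion [w, x, y, z].
In Python, from station import read_state, capture, calibration, close_job gives the robot as it stands.
- The arm moves only by the tool carry_out, never from a script. Its argument "increments" is a list of rows, each an object with "linear": the shift along the tool's x, y, z in m, a list of three; "delta_rot": the turn, a rotation vector about the tool's x, y, z in rad, a list of three. A call has 1 to 8 rows; each row is the pose to reach, as a shift and turn from the pose commanded when the call began, along the tool's axes at that moment; what a row does not reach only later rows make up. A row lasts 1/12 s, in which the tool goes at most 41.7 mm and 7.16 degrees, less where a joint would pass 70% of its speed; a pose out of reach is approached as far as the arm can. A call with a gripper value outside its range is refused whole. "claw" is the opening, from -1 (shut) to 1 (fully open), set as the call begins (left out, the last holds). The fingers move at their own pace and stop on an object; "newtons" is the grip in N (left out, the last holds). Time passes only in rows, so rows that repeat a pose let the fingers close. It gives the time, the measured TCP pose, the force, the opening and the grip force at its end, in the units of the state.
- read_state(): the state, without advancing time (a new reading comes with each control period).
- capture(name): name is "side" or "top" or "wrist"; returns the picture (384x512x3 uint8, red, green, blue); there is no depth.
- calibration(name): a dict with "fx", "fy", "cx", "cy" (pixels), "position" and "orientation" of the camera in the world; the wrist camera has in their place "T_tool_cam" (4x4, takes a point from camera to tool coordinates, whose origin is the TCP and whose axes are the flange's). Camera axes: x right, y up, looking along -z (the intrinsics and any distortion apply to the point x, -y, -z); pixel columns grow to the right and rows downward; lengths in mm; the calibration is good to about 2 mm. The wrist camera is an equidistant fisheye: a pixel r from the principal point sees the ray r / f radians off the axis. A picture is of the moment at which its call begins: read the wrist's pose just before it. calibration takes no time and is no camera call.
- close_job(): hands the job in; it is judged then, once.
The state is a dict: "time_s": time; "joints": joint angles; "qd": joint speeds; "joint_efforts": joint torques, N m; "position": TCP position; "ee_rot": TCP orientation; "ft_force": force on the tool from outside, world axes, zero at the start; "ft_torque": the same for the moment, N m; "finger_gap": opening from 0.0 (shut) to 1.0 (fully open); "grasp_force": force on a finger pad.
Only numpy, scipy, OpenCV 4.12 (cv2) and the standard library are available. Lean on these libraries where they do the work, as an engineer would, in place of code of your own. Each camera call takes 0.05 s, during which the arm holds its last target. There are 200 camera calls.

## Working session

There is one attempt and no reset: what is moved stays moved. The work goes in short steps, Python scripts to look and compute and a tool call to move; the robot and the scene stay as the last step left them, time stands still between calls to the robot, and variables do not carry over. Pictures are saved under pics/ and viewed, at most 10 in all, crops included, and the job is handed in when it is done.

Besides the shell and the picture viewer there is one more tool, called in YAML: its name, and indented under it one key for each argument. carry_out: Moves the arm, as the interface text tells. Its arguments: {"type":"object","properties":{"increments":{"type":"array"},"claw":{"type":"number"},"newtons":{"type":"number"}},"required":["increments"]}

```bash
mkdir -p pics; ls; python3 - <<'E'
from station import *
import cv2,numpy as np
s=read_state();print(s)
for n in("side","top","wrist"):
    print(n,calibration(n)); cv2.imwrite(f"pics/{n}0.png",capture(n)[:,:,::-1])
a=[cv2.imread(f"pics/{n}0.png") for n in("side","top")]
E
```

```text
pics
{'time_s': 0.0, 'joints': array([ 1.05737562e+00,  3.00477947e-01,  1.52161049e+00, -1.15170227e-05,
        1.32068570e+00, -6.66135237e-02]), 'qd': array([-0.00101693,  0.00010748, -0.00038665, -0.00044044, -0.00037399,
       -0.00174779]), 'joint_efforts': array([ 1.72010099e-03, -5.31794930e+01, -3.52750075e+01,  7.09187379e-02,
        2.41974351e-02, -7.66186781e-05]), 'position': array([237.52679296, 495.76396071, 204.87013325]), 'ee_rot': array([-1.63588244e-04,  2.21548479e-01,  9.75149180e-01, -5.67667603e-04]), 'ft_force': array([ 0.16446857,  0.52073391, -0.04663534]), 'ft_torque': array([-0.04273291, -0.05316011, -0.01422381]), 'grasp_force': 0.0, 'finger_gap': 0.9966840457067085}
side {'fx': 417.9434442023843, 'fy': 417.9434442023843, 'cx': 258.7619576946284, 'cy': 195.41539367850157, 'position': array([438.45574185, 930.76535501, 652.67682837]), 'orientation': array([-0.04518379, -0.0382022 ,  0.51237477,  0.85672114])}
top {'fx': 355.66013216338814, 'fy': 355.66013216338814, 'cx': 252.80593453536198, 'cy': 188.26751474084057, 'position': array([ 396.61292195,  -99.59375176, 1056.15305975]), 'orientation': array([ 0.71250986,  0.07340059, -0.06136694, -0.69510874])}
wrist {'fx': 297.3186396354542, 'fy': 297.3186396354542, 'cx': 254.72535710665315, 'cy': 189.0614125059787, 'T_tool_cam': array([[ 5.29900291e-04,  9.68757426e-01,  2.48009615e-01,
         7.10808645e+01],
       [ 9.99999425e-01, -2.82068450e-04, -1.03481504e-03,
         1.13359636e+00],
       [-9.32529071e-04,  2.48010021e-01, -9.68757018e-01,
        -1.78421727e+02],
       [ 0.00000000e+00,  0.00000000e+00,  0.00000000e+00,
         1.00000000e+00]])}
```

View pics/top0.png

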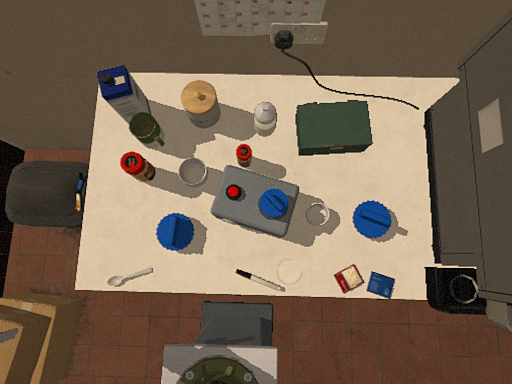

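View pics/side0.png

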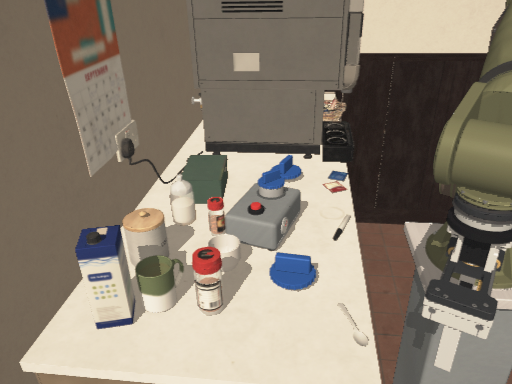

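Top view: the maker is at (255,200) with the red button at (233,191) and a blue cap on its neck at (273,204). Look-alike caps lie on the worktop at (175,232) and (373,219). The cap meant is the one on the neck. The jars are at (244,155), small and behind the maker, so the one meant, and (135,165), larger. In the side view the button is at (256,208), the cap at (271,183), and the look-alike caps at (292,272) and (288,168).

```bash
cat >h.py <<'E'
import numpy as np,cv2
from scipy.spatial.transform import Rotation as R
from station import *
def q(a): return R.from_quat(np.roll(a,-1))
def cam(n,s=None):
    c=calibration(n)
    if n!="wrist": return c,q(c["orientation"]).as_matrix(),np.array(c["position"])
    T=c["T_tool_cam"]; Rt=q(s["ee_rot"]).as_matrix()
    return c,Rt@T[:3,:3],Rt@T[:3,3]+s["position"]
def ray(C,n,u,v):
    c,M,p=C; d=np.array([(u-c["cx"])/c["fx"],(v-c["cy"])/c["fy"]])
    if n=="wrist":
        r=np.hypot(*d); d=np.r_[d/max(r,1e-9)*np.sin(r),np.cos(r)]
    else: d=np.r_[d,1]
    d=M@np.array([d[0],-d[1],-d[2]]); return p,d/np.linalg.norm(d)
def plane(r,z): p,d=r; return p+d*(z-p[2])/d[2]
def tri(*rs):
    A=sum(np.eye(3)-np.outer(d,d) for p,d in rs); b=sum((np.eye(3)-np.outer(d,d))@p for p,d in rs)
    return np.linalg.solve(A,b),[np.linalg.norm(np.cross(np.linalg.solve(A,b)-p,d)) for p,d in rs]
def blobs(im,col,amin=30):
    h=cv2.cvtColor(im,cv2.COLOR_RGB2HSV)
    m=cv2.inRange(h,(100,130,60),(125,255,255)) if col=="blue" else cv2.inRange(h,(0,150,90),(8,255,255))|cv2.inRange(h,(172,150,90),(180,255,255))
    n,l,st,ce=cv2.connectedComponentsWithStats(m)
    return [(st[i].tolist(),ce[i].round(1).tolist()) for i in range(1,n) if st[i][4]>amin],m
E
python3 - <<'E'
from h import *
for n in("top","side"):
    im=cv2.imread(f"pics/{n}0.png")[:,:,::-1].copy()
    for c in("blue","red"): print(n,c,blobs(im,c)[0])
T=cv2.imread("pics/top0.png")[140:250,190:340];S=cv2.imread("pics/side0.png")[150:255,205:320]
cv2.imwrite("pics/c1.png",np.vstack([cv2.resize(T,(600,300)),cv2.resize(S,(600,300))]))
E
```

```text
top blue [([98, 66, 31, 30, 451], [113.3, 81.0]), ([77, 179, 6, 11, 40], [79.3, 184.3]), ([259, 189, 29, 28, 634], [273.4, 202.5]), ([353, 201, 38, 37, 1059], [371.7, 218.8]), ([157, 213, 37, 37, 1034], [174.9, 231.3]), ([368, 272, 26, 26, 395], [381.1, 284.2])]
top red [([236, 144, 15, 17, 147], [243.0, 152.0]), ([120, 152, 23, 21, 267], [131.2, 162.4]), ([228, 186, 11, 11, 90], [232.8, 190.9]), ([335, 269, 14, 24, 124], [341.4, 281.0])]
side blue [([258, 155, 43, 34, 730], [279.5, 174.0]), ([76, 225, 43, 34, 781], [97.3, 244.4]), ([270, 253, 45, 37, 1285], [292.2, 270.9]), ([97, 319, 35, 9, 102], [114.8, 323.2])]
side red [([51, 0, 50, 76, 1751], [74.5, 32.3]), ([99, 35, 20, 26, 186], [110.3, 49.5]), ([208, 197, 15, 14, 149], [215.0, 203.8]), ([251, 202, 10, 8, 68], [255.4, 205.7]), ([193, 247, 28, 28, 555], [206.7, 261.4])]
```

View pics/c1.png

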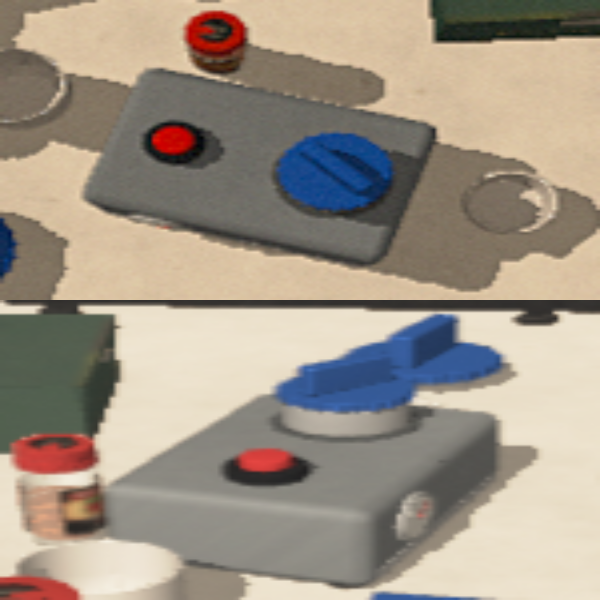

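```bash
python3 - <<'E'
from h import *
t,s=cam("top"),cam("side"); st=read_state()
T=lambda u,v:ray(t,"top",u,v); S=lambda u,v:ray(s,"side",u,v)
print("btn",tri(T(232.8,190.9),S(255.4,205.7)))
print("wing",tri(T(274.5,203),S(271.3,170)))
M=q(st["ee_rot"]).as_matrix();print(M.round(3))
for P in ([420,-60,330],): print("delta tool",M.T@(np.array(P)-st["position"]))
print("jar",plane(T(243,151),105),"cup",plane(T(193,172),68),"ram",plane(T(318,214),39))
E
```

```text
btn (array([571.06083345, -26.63722513, 104.56655546]), [np.float64(0.651551338036805), np.float64(0.6515513380366776)])
wing (array([ 535.43832699, -138.20067848,  158.29744784]), [np.float64(2.4342678433263036), np.float64(2.4342678433262)])
[[-0.902  0.432 -0.   ]
 [ 0.432  0.902 -0.001]
 [ 0.    -0.001 -1.   ]]
delta tool [-404.6852638  -422.56268552 -124.60778652]
jar [685.1285098  -50.87880744 105.        ] cup [630.77849477  92.23247213  68.        ] ram [ 522.22858552 -268.34672113   39.        ]
```

carry_out:
  increments:
    - {"linear": [-0.03,-0.026,-0.016],"delta_rot": [0,0,0.12]}
    - {"linear": [-0.06,-0.052,-0.03],"delta_rot": [0,0,0.24]}
    - {"linear": [-0.09,-0.078,-0.03],"delta_rot": [0,0,0.36]}
    - {"linear": [-0.12,-0.104,-0.04],"delta_rot": [0,0,0.48]}
    - {"linear": [-0.15,-0.13,-0.05],"delta_rot": [0,0,0.6]}
    - {"linear": [-0.18,-0.156,-0.06],"delta_rot": [0,0,0.72]}
    - {"linear": [-0.21,-0.18,-0.065],"delta_rot": [0,0,0.84]}
    - {"linear": [-0.24,-0.2,-0.065],"delta_rot": [0,0,0.96]}
  claw: -1

```text
time_s: 0.82
position: [368.1, 210.1, 271.7]
ee_rot: [0.0, 0.649, 0.761, 0.001]
ft_force: [1.0, 1.2, 0.3]
finger_gap: 0.469
grasp_force: 0.0
```

carry_out:
  increments:
    - {"linear": [-0.039,0.01,-0.008],"delta_rot": [0,0,0.12]}
    - {"linear": [-0.078,0.02,-0.016],"delta_rot": [0,0,0.24]}
    - {"linear": [-0.117,0.03,-0.024],"delta_rot": [0,0,0.36]}
    - {"linear": [-0.156,0.04,-0.032],"delta_rot": [0,0,0.48]}
    - {"linear": [-0.195,0.05,-0.04],"delta_rot": [0,0,0.6]}
    - {"linear": [-0.234,0.06,-0.048],"delta_rot": [0,0,0.72]}
    - {"linear": [-0.273,0.07,-0.055],"delta_rot": [0,0,0.84]}
    - {"linear": [-0.31,0.08,-0.06],"delta_rot": [0,0,0.96]}

```text
time_s: 1.48
position: [497.6, -83.1, 331.0]
ee_rot: [0.0, 0.927, 0.375, 0.0]
ft_force: [0.6, 0.1, -0.0]
finger_gap: 0.002
grasp_force: 0.0
```

carry_out:
  increments:
    - {"linear": [0,0,0],"delta_rot": [0,0,0]}
    - {"linear": [0,0,0],"delta_rot": [0,0,0]}
    - {"linear": [0,0,0],"delta_rot": [0,0,0]}

```text
time_s: 1.73
position: [497.0, -80.5, 330.1]
ee_rot: [-0.0, 0.926, 0.378, -0.0]
ft_force: [-0.2, -0.2, -0.7]
finger_gap: 0.01
grasp_force: 0.0
```

```bash
python3 - <<'E'
from h import *
import json
s=read_state(); im=capture("wrist"); cv2.imwrite("pics/w1.png",cv2.resize(im,(768,576),interpolation=cv2.INTER_CUBIC)[:,:,::-1])
cv2.imwrite("pics/w1r.png",im[:,:,::-1])
json.dump({k:list(s[k]) for k in("position","ee_rot")},open("w1.json","w"))
print(s["position"],s["ee_rot"],s["joints"]);
for c in("blue","red"): print(blobs(im,c)[0])
E
```

```text
[496.96874474 -80.51504889 330.05088405] [-3.07317514e-04  9.25700744e-01  3.78256467e-01 -2.89957114e-04] [-2.33466864e-01  1.29691146e-01  1.44166773e+00  1.62144156e-04
  1.57106311e+00  5.61505173e-01]
[([128, 58, 23, 25, 101], [139.5, 71.3]), ([280, 148, 56, 56, 2224], [307.4, 175.3]), ([360, 253, 47, 25, 652], [383.7, 267.0])]
[([320, 44, 31, 29, 447], [334.8, 57.6]), ([256, 91, 21, 20, 334], [265.8, 100.7])]
```

View pics/w1.png

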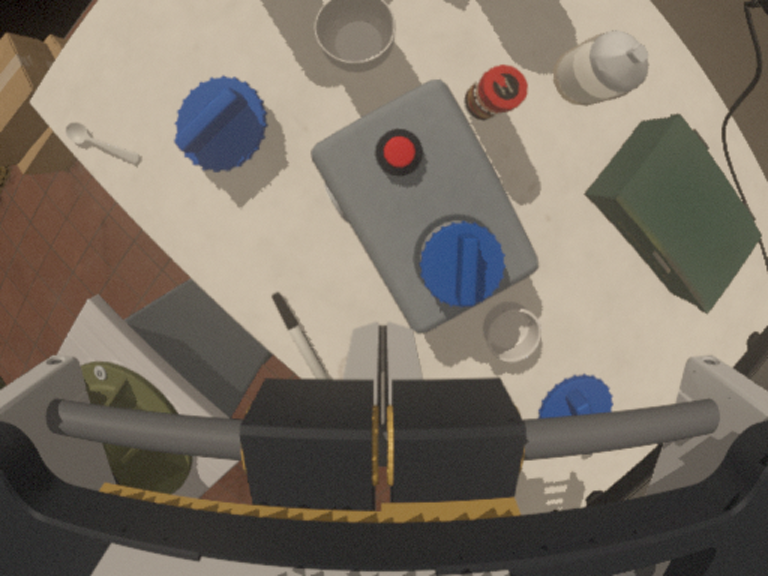

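carry_out:
  increments:
    - {"linear": [0.03,0.005,0.02],"delta_rot": [0,0,0.01]}
    - {"linear": [0.06,0.01,0.05],"delta_rot": [0,0,0.02]}
    - {"linear": [0.08,0.012,0.08],"delta_rot": [0,0,0.03]}
    - {"linear": [0.091,0.014,0.1],"delta_rot": [0,0,0.035]}
    - {"linear": [0.091,0.014,0.1],"delta_rot": [0,0,0.035]}
    - {"linear": [0.091,0.014,0.1],"delta_rot": [0,0,0.035]}
    - {"linear": [0.091,0.014,0.1],"delta_rot": [0,0,0.035]}

```text
time_s: 2.37
position: [572.0, -27.0, 232.4]
ee_rot: [0.001, 0.932, 0.362, 0.001]
ft_force: [-0.7, 0.5, 0.6]
finger_gap: 0.003
grasp_force: 0.0
```

```bash
python3 - <<'E'
from h import *
import json
s=read_state(); im=capture("wrist"); cv2.imwrite("pics/w2r.png",im[:,:,::-1])
json.dump({k:list(s[k]) for k in("position","ee_rot")},open("w2.json","w"))
print(s["position"],s["ee_rot"]);
for c in("blue","red"): print(blobs(im,c)[0])
a=cv2.imread("pics/w1r.png")[140:215,270:345];b=im[100:384,200:450,::-1]
cv2.imwrite("pics/w2.png",np.hstack([cv2.resize(a,(300,300),interpolation=cv2.INTER_CUBIC),cv2.resize(b,(500,568))[:300]]) if 0 else cv2.resize(im[:,:,::-1],(768,576)))
cv2.imwrite("pics/w1c.png",cv2.resize(a,(600,600),interpolation=cv2.INTER_CUBIC))
E
```

```text
[571.96155494 -27.02266964 232.44423736] [5.75810605e-04 9.32139106e-01 3.62098512e-01 1.01145621e-03]
[([128, 121, 18, 25, 108], [137.7, 132.7]), ([84, 122, 35, 41, 570], [101.6, 141.0]), ([287, 241, 48, 12, 335], [310.2, 247.8]), ([366, 314, 51, 27, 865], [392.5, 327.5])]
[([322, 102, 42, 39, 869], [341.5, 119.6]), ([242, 170, 27, 28, 571], [254.7, 183.9])]
```

View pics/w2.png

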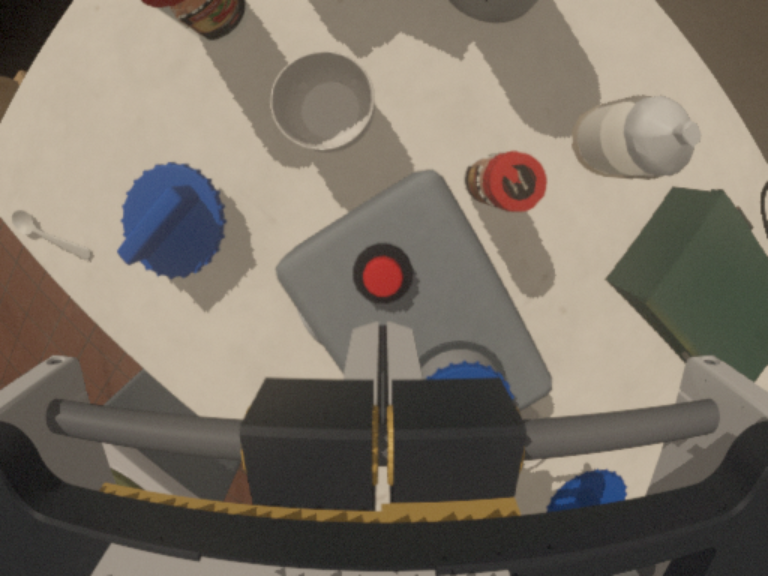

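View pics/w1c.png

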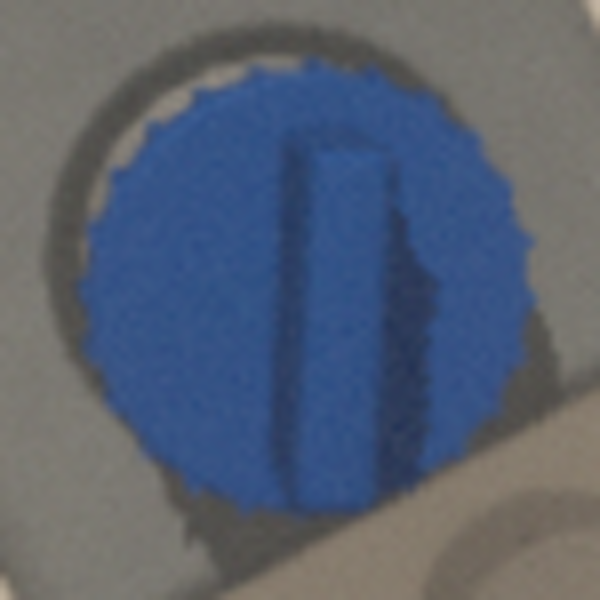

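Wrist 2 (2x): the button is at (383,277), just ahead of the fingers, with the cap partly hidden behind them. In the wrist 1 crop, the top of the wing runs from raw (313,158) to (312,203).

```bash
cat >>h.py <<'E'
import json
def W(f,u,v):
    s={k:np.array(x) for k,x in json.load(open(f+".json")).items()}
    return ray(cam("wrist",s),"wrist",u,v)
def Tp(u,v): return ray(cam("top"),"top",u,v)
def Sd(u,v): return ray(cam("side"),"side",u,v)
E
python3 - <<'E'
from h import *
b=[W("w1",265.8,100.7),W("w2",254.7,183.9),Tp(232.8,190.9),Sd(255.4,205.7)]
print("btn all",tri(*b)); print("w only",tri(*b[:2]))
w=[W("w1",312.4,180.6),Tp(274.5,203),Sd(271.3,170)]
print("wing",tri(*w),plane(w[0],159.5))
# ramekin, jar, cup check; wing direction at z=159.5
a=plane(W("w1",313.2,158.3),159.5);c=plane(W("w1",311.8,202.7),159.5);d=a-c
print(a,c,np.linalg.norm(d),np.degrees(np.arctan2(d[1],d[0])))
f=plane(W("w1",307.4,175.3),130);print("flange",f)
s=read_state();M=q(s["ee_rot"]).as_matrix();P=tri(*b)[0];print(M.T@(P-s["position"]))
E
```

```text
btn all (array([572.00580333, -26.70459419, 104.21003347]), [np.float64(1.0903387598081222), np.float64(0.7182787231643227), np.float64(0.2481849425499212), np.float64(1.5657231344220044)])
w only (array([572.99615195, -26.50015773, 105.96308148]), [np.float64(0.0515443425684442), np.float64(0.05154434256849705)])
wing (array([ 537.7575494 , -137.02108808,  157.60269403]), [np.float64(4.95593979442111), np.float64(4.795797303948473), np.float64(1.4321429688266871)]) [ 542.35189826 -134.37711456  159.5       ]
[ 561.84544297 -115.0606762   159.5       ] [ 522.73366744 -154.54057593  159.5       ] 55.5733161440824 45.26837205179956
flange [ 541.8645509  -133.24551519  130.        ]
[ 1.16784755e-01 -7.47184979e-01  1.28539617e+02]
```

carry_out:
  increments:
    - {"linear": [0.0005,-0.0005,0.035],"delta_rot": [0,0,0]}
    - {"linear": [0.0005,-0.0005,0.07],"delta_rot": [0,0,0]}
    - {"linear": [0.0005,-0.0005,0.1],"delta_rot": [0,0,0]}
    - {"linear": [0.0005,-0.0005,0.115],"delta_rot": [0,0,0]}
    - {"linear": [0.0005,-0.0005,0.12],"delta_rot": [0,0,0]}
    - {"linear": [0.0005,-0.0005,0.12],"delta_rot": [0,0,0]}
    - {"linear": [0.0005,-0.0005,0.12],"delta_rot": [0,0,0]}

```text
time_s: 3.0
position: [572.8, -26.8, 112.6]
ee_rot: [0.001, 0.932, 0.361, 0.001]
ft_force: [-0.3, 0.2, 0.6]
finger_gap: 0.002
grasp_force: 0.0
```

carry_out:
  increments:
    - {"linear": [0,0,0.003],"delta_rot": [0,0,0]}
    - {"linear": [0,0,0.006],"delta_rot": [0,0,0]}
    - {"linear": [0,0,0.009],"delta_rot": [0,0,0]}
    - {"linear": [0,0,0.009],"delta_rot": [0,0,0]}
    - {"linear": [0,0,0.009],"delta_rot": [0,0,0]}

```text
time_s: 3.42
position: [573.5, -26.7, 105.7]
ee_rot: [0.001, 0.932, 0.362, 0.002]
ft_force: [-11.9, -0.3, 33.6]
finger_gap: 0.005
grasp_force: 17.0
```

```bash
python3 - <<'E'
from h import *
s=read_state();im=capture("side");cv2.imwrite("pics/s2r.png",im[:,:,::-1]);w=capture("wrist");t=capture("top")
a=cv2.resize(im[150:250,210:310,::-1],(600,600),interpolation=cv2.INTER_CUBIC)
cv2.imwrite("pics/s2.png",a); cv2.imwrite("pics/w3r.png",w[:,:,::-1])
print(blobs(im,"red",5)[0],blobs(w,"red")[0],blobs(t,"red",10)[0])
print(read_state()["ft_force"],read_state()["position"])
E
```

```text
[([51, 0, 51, 76, 1763], [74.5, 32.4]), ([99, 35, 20, 26, 185], [110.2, 49.6]), ([332, 188, 12, 4, 23], [336.4, 189.4]), ([208, 197, 15, 14, 150], [215.0, 203.8]), ([251, 206, 10, 4, 27], [256.0, 207.8]), ([193, 247, 28, 28, 554], [206.7, 261.4])] [([360, 97, 66, 63, 2438], [390.3, 126.2]), ([237, 209, 32, 9, 133], [252.9, 212.7])] [([237, 144, 14, 6, 40], [242.2, 146.3]), ([120, 152, 26, 23, 331], [132.7, 163.4]), ([335, 271, 14, 22, 121], [341.3, 281.3])]
[-11.20804387  -1.32650067  33.51691099] [573.43437444 -26.71793684 105.65948851]
```

View pics/s2.png

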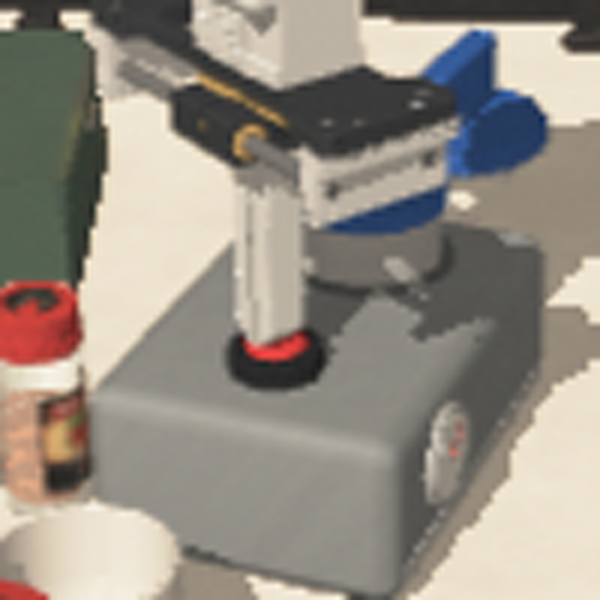

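The side view shows the finger tips on the red button, which is nearly flush with its black housing at about (256,208). I'll back off in small steps: the force curve shows whether the button really bottomed.

carry_out:
  increments:
    - {"linear": [0,0,-0.0015],"delta_rot": [0,0,0]}
    - {"linear": [0,0,-0.0015],"delta_rot": [0,0,0]}

```text
time_s: 3.73
position: [573.3, -26.7, 105.9]
ee_rot: [0.001, 0.932, 0.362, 0.002]
ft_force: [-5.6, -0.6, 22.4]
finger_gap: 0.003
grasp_force: 11.1
```

carry_out:
  increments:
    - {"linear": [0,0,-0.0015],"delta_rot": [0,0,0]}
    - {"linear": [0,0,-0.0015],"delta_rot": [0,0,0]}

```text
time_s: 3.9
position: [573.1, -26.8, 106.2]
ee_rot: [0.001, 0.932, 0.362, 0.002]
ft_force: [1.3, -1.4, 8.6]
finger_gap: 0.006
grasp_force: 4.3
```

carry_out:
  increments:
    - {"linear": [0,0,-0.0015],"delta_rot": [0,0,0]}
    - {"linear": [0,0,-0.0015],"delta_rot": [0,0,0]}

```text
time_s: 4.07
position: [573.1, -26.7, 107.3]
ee_rot: [0.001, 0.932, 0.362, 0.001]
ft_force: [2.7, -0.5, 5.2]
finger_gap: 0.009
grasp_force: 2.1
```

carry_out:
  increments:
    - {"linear": [0,0,-0.0015],"delta_rot": [0,0,0]}
    - {"linear": [0,0,-0.0015],"delta_rot": [0,0,0]}

```text
time_s: 4.23
position: [572.5, -26.5, 108.1]
ee_rot: [0.0, 0.932, 0.362, 0.001]
ft_force: [2.9, -1.8, 4.6]
finger_gap: 0.008
grasp_force: 1.9
```

carry_out:
  increments:
    - {"linear": [0,0,-0.0015],"delta_rot": [0,0,0]}
    - {"linear": [0,0,-0.0015],"delta_rot": [0,0,0]}

```text
time_s: 4.4
position: [572.1, -26.4, 109.1]
ee_rot: [-0.0, 0.932, 0.362, 0.0]
ft_force: [1.2, -0.5, 3.2]
finger_gap: 0.005
grasp_force: 1.6
```

carry_out:
  increments:
    - {"linear": [0,0,-0.0015],"delta_rot": [0,0,0]}
    - {"linear": [0,0,-0.0015],"delta_rot": [0,0,0]}

```text
time_s: 4.57
position: [571.9, -26.4, 110.5]
ee_rot: [-0.0, 0.932, 0.362, -0.0]
ft_force: [0.7, -0.7, 2.5]
finger_gap: 0.004
grasp_force: 1.2
```

carry_out:
  increments:
    - {"linear": [0,0,-0.035],"delta_rot": [0,0,0]}
    - {"linear": [-0.01,0.006,-0.074],"delta_rot": [0,0,0]}
    - {"linear": [-0.03,0.018,-0.108],"delta_rot": [0,0,0]}
    - {"linear": [-0.055,0.034,-0.135],"delta_rot": [0,0,0]}
    - {"linear": [-0.08,0.049,-0.16],"delta_rot": [0,0,0]}
    - {"linear": [-0.095,0.058,-0.178],"delta_rot": [0,0,0]}
    - {"linear": [-0.095,0.058,-0.178],"delta_rot": [0,0,0]}
    - {"linear": [-0.095,0.058,-0.178],"delta_rot": [0,0,0]}
  claw: 0

```text
time_s: 5.23
position: [540.7, -133.6, 288.2]
ee_rot: [-0.0, 0.933, 0.361, -0.0]
ft_force: [-0.2, 0.0, -1.0]
finger_gap: 0.499
grasp_force: 0.0
```

carry_out:
  increments:
    - {"linear": [0,0,0],"delta_rot": [0,0,0]}
    - {"linear": [0,0,0],"delta_rot": [0,0,0]}

```text
time_s: 5.4
position: [540.8, -132.3, 286.8]
ee_rot: [-0.001, 0.932, 0.362, -0.001]
ft_force: [0.3, 1.0, -0.0]
finger_gap: 0.5
grasp_force: 0.0
```

```bash
python3 - <<'E'
from h import *
s=read_state(); im=capture("wrist"); cv2.imwrite("pics/w4r.png",im[:,:,::-1])
json.dump({k:list(s[k]) for k in("position","ee_rot")},open("w4.json","w"))
print(s["position"],s["ee_rot"]); b=blobs(im,"blue")[0];print(b,blobs(im,"red")[0],blobs(capture("side"),"red")[0][4:6])
cv2.imwrite("pics/w4.png",cv2.resize(im[130:230,190:320,::-1],(780,600),interpolation=cv2.INTER_CUBIC))
E
```

```text
[ 540.82229063 -132.25980747  286.75919774] [-0.00095882  0.93216282  0.36203648 -0.00107238]
[([72, 61, 28, 33, 314], [85.4, 74.9]), ([105, 60, 19, 24, 87], [116.3, 70.2]), ([227, 147, 64, 64, 3010], [258.0, 178.2])] [([270, 27, 35, 33, 588], [286.7, 43.3]), ([197, 86, 23, 23, 409], [207.9, 97.2]), ([256, 312, 6, 10, 31], [258.1, 316.3])] [([193, 247, 28, 28, 552], [206.7, 261.4])]
```

View pics/w4.png

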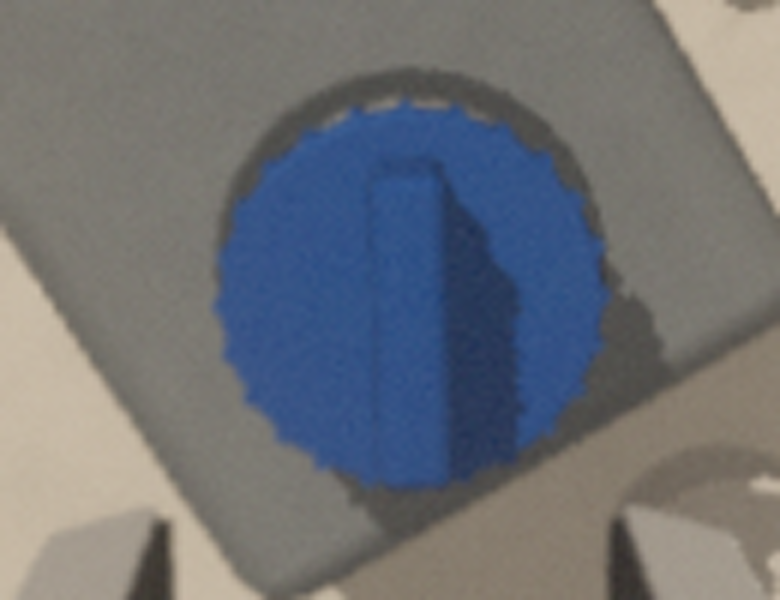

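Wing top in the crop: ends at raw (257.3,159) and (258.6,211), centred between the two open fingers.

```bash
python3 - <<'E'
from h import *
a=[W("w1",312.4,180.6),W("w4",257.9,184.75)];print("wing",tri(*a),plane(a[1],159.5),plane(a[0],159.5))
for e in ([("w1",313.2,158.3),("w4",257.25,159.1)],[("w1",311.8,202.7),("w4",258.6,210.6)]): print(tri(*[W(*x) for x in e]))
p,r=[plane(W("w4",*e),159.5) for e in((257.25,159.1),(258.6,210.6))];d=p-r;print(np.linalg.norm(d),np.degrees(np.arctan2(d[1],d[0])))
b=[W("w1",265.8,100.7),W("w2",254.7,183.9),W("w4",207.9,97.2)];print("btn",tri(*b))
s=read_state();M=q(s["ee_rot"]).as_matrix();print("toolx",np.degrees(np.arctan2(M[1,0],M[0,0])));c=plane(a[1],159.5);print(M.T@(c-s["position"]),s["joints"])
print([x for x in blobs(capture("side"),"red")[0] if 240<x[1][0]<270])
E
```

```text
wing (array([ 542.25897803, -135.30116629,  156.59023627]), [np.float64(0.05588818293760291), np.float64(0.05588818293759969)]) [ 542.72611439 -134.85281037  159.5       ] [ 542.35693185 -134.38144142  159.5       ]
(array([ 561.97089469, -116.25776171,  154.81970849]), [np.float64(0.06065783361529495), np.float64(0.060657833615164254)])
(array([ 522.65987468, -154.26512954,  161.10938863]), [np.float64(0.34086439833865806), np.float64(0.34086439833862386)])
56.229932960803175 44.08874655446733
btn (array([572.91521853, -26.45623632, 106.29309251]), [np.float64(0.0371791396283924), np.float64(0.17426936941243082), np.float64(0.21089255038211388)])
toolx 42.457053639667315
[ -0.20224706   3.22392068 127.72550426] [-3.05883017e-01  2.69088012e-01  1.37209152e+00  7.24336916e-05
  1.50251719e+00  5.23893835e-01]
[([251, 202, 10, 8, 69], [255.4, 205.7])]
```

carry_out:
  increments:
    - {"linear": [0,0.003,0.03],"delta_rot": [0,0,-0.028]}
    - {"linear": [0,0.003,0.06],"delta_rot": [0,0,-0.028]}
    - {"linear": [0,0.003,0.09],"delta_rot": [0,0,-0.028]}
    - {"linear": [0,0.003,0.115],"delta_rot": [0,0,-0.028]}
    - {"linear": [0,0.003,0.13],"delta_rot": [0,0,-0.028]}
    - {"linear": [0,0.003,0.14],"delta_rot": [0,0,-0.028]}
    - {"linear": [0,0.003,0.146],"delta_rot": [0,0,-0.028]}
    - {"linear": [0,0.003,0.15],"delta_rot": [0,0,-0.028]}

```text
time_s: 6.22
position: [543.1, -135.4, 138.2]
ee_rot: [-0.0, 0.927, 0.375, -0.0]
ft_force: [-0.0, -0.3, -0.5]
finger_gap: 0.503
grasp_force: 0.0
```

carry_out:
  increments:
    - {"linear": [0,0,0.0],"delta_rot": [0,0,0]}
    - {"linear": [0,0,0.0],"delta_rot": [0,0,0]}
    - {"linear": [0,0,0.0],"delta_rot": [0,0,0]}

```text
time_s: 6.47
position: [543.4, -135.7, 139.4]
ee_rot: [0.0, 0.927, 0.375, 0.001]
ft_force: [-0.2, -0.3, 0.3]
finger_gap: 0.5
grasp_force: 0.0
```

carry_out:
  increments:
    - {"linear": [0,0,0.002],"delta_rot": [0,0,0]}
    - {"linear": [0,0,0.004],"delta_rot": [0,0,0]}
    - {"linear": [0,0,0.004],"delta_rot": [0,0,0]}

```text
time_s: 6.72
position: [542.9, -135.5, 134.2]
ee_rot: [-0.0, 0.927, 0.375, -0.0]
ft_force: [0.0, -0.1, -0.6]
finger_gap: 0.505
grasp_force: 0.0
```

carry_out:
  increments:
    - {"linear": [0,0,0],"delta_rot": [0,0,0]}
    - {"linear": [0,0,0],"delta_rot": [0,0,0]}
    - {"linear": [0,0,0],"delta_rot": [0,0,0]}
    - {"linear": [0,0,0],"delta_rot": [0,0,0]}
    - {"linear": [0,0,0],"delta_rot": [0,0,0]}
    - {"linear": [0,0,0],"delta_rot": [0,0,0]}
  claw: -1
  newtons: 20

```text
time_s: 7.22
position: [543.0, -135.6, 134.5]
ee_rot: [0.0, 0.927, 0.375, 0.0]
ft_force: [-0.6, 0.6, -0.8]
finger_gap: 0.146
grasp_force: 20.0
```

```bash
python3 - <<'E'
from station import *
s=read_state();print(s)
E
```

```text
{'time_s': 7.2167, 'joints': array([-3.10126413e-01,  3.88092959e-01,  1.57461512e+00,  3.94872585e-05,
        1.17879821e+00,  4.92897272e-01]), 'qd': array([ 8.47442810e-07,  2.64341769e-03, -5.18374512e-04, -1.53357622e-03,
        1.63265375e-04, -6.15581003e-05]), 'joint_efforts': array([-3.97947198e-02, -5.60009515e+01, -3.32125318e+01,  4.64280637e-02,
       -5.44687081e-02, -7.16046954e-03]), 'position': array([ 543.0289253 , -135.57895412,  134.49401418]), 'ee_rot': array([1.35949939e-05, 9.27218934e-01, 3.74519755e-01, 4.48646389e-05]), 'ft_force': array([-0.58452116,  0.64511594, -0.81831509]), 'ft_torque': array([-0.00125771,  0.13300939,  0.0141114 ]), 'grasp_force': 19.999774396419525, 'finger_gap': 0.14626553595866576}
```

carry_out:
  increments:
    - {"linear": [0,0,0],"delta_rot": [0,0,-0.03]}
    - {"linear": [0,0,0],"delta_rot": [0,0,-0.06]}
    - {"linear": [0,0,0],"delta_rot": [0,0,-0.09]}
    - {"linear": [0,0,0],"delta_rot": [0,0,-0.09]}

```text
time_s: 7.55
position: [543.0, -135.6, 134.5]
ee_rot: [0.0, 0.909, 0.417, 0.0]
ft_force: [0.2, -0.5, 0.6]
finger_gap: 0.144
grasp_force: 20.0
```

```bash
cat >r.py <<'E'
from h import *
s=read_state();M=q(s["ee_rot"]).as_matrix()
print(s["time_s"],s["position"].round(1),"yaw",np.degrees(np.arctan2(M[1,0],M[0,0])).round(2),s["ft_force"].round(1),s["ft_torque"].round(2),s["joint_efforts"][5].round(2),s["finger_gap"],s["grasp_force"])
E
python3 r.py
```

```text
7.55 [ 543.  -135.6  134.5] yaw 49.23 [ 0.2 -0.5  0.6] [-0.06  0.18  0.08] -0.66 0.1443635340582406 20.00018209218979
```

carry_out:
  increments:
    - {"linear": [0,0,0],"delta_rot": [0,0,-0.025]}
    - {"linear": [0,0,0],"delta_rot": [0,0,-0.05]}
    - {"linear": [0,0,0],"delta_rot": [0,0,-0.05]}

```text
time_s: 7.8
position: [543.0, -135.6, 134.5]
ee_rot: [0.0, 0.898, 0.439, 0.0]
ft_force: [-0.4, 0.9, 0.5]
finger_gap: 0.147
grasp_force: 20.0
```

```bash
python3 r.py
```

```text
7.8 [ 543.  -135.6  134.5] yaw 52.11 [-0.4  0.9  0.5] [-0.05  0.12  0.04] -0.51 0.14738971711798612 20.00039041042328
```

carry_out:
  increments:
    - {"linear": [0,0,0],"delta_rot": [0,0,-0.025]}
    - {"linear": [0,0,0],"delta_rot": [0,0,-0.05]}
    - {"linear": [0,0,0],"delta_rot": [0,0,-0.05]}

```text
time_s: 8.05
position: [543.0, -135.6, 134.5]
ee_rot: [0.0, 0.887, 0.462, 0.0]
ft_force: [0.0, 0.0, 1.5]
finger_gap: 0.148
grasp_force: 20.0
```

```bash
python3 r.py
```

```text
8.05 [ 543.  -135.6  134.5] yaw 55.0 [0.  0.  1.5] [-0.1   0.1   0.04] -0.5 0.14768347294331083 20.00055491924286
```

carry_out:
  increments:
    - {"linear": [0,0,0],"delta_rot": [0,0,-0.025]}
    - {"linear": [0,0,0],"delta_rot": [0,0,-0.05]}
    - {"linear": [0,0,0],"delta_rot": [0,0,-0.05]}

```text
time_s: 8.3
position: [543.0, -135.6, 134.5]
ee_rot: [-0.0, 0.875, 0.484, 0.0]
ft_force: [-0.0, -1.0, 1.2]
finger_gap: 0.147
grasp_force: 20.0
```

```bash
python3 r.py
```

```text
8.3 [ 543.  -135.6  134.5] yaw 57.86 [-0.  -1.   1.2] [-0.03  0.06  0.02] -0.52 0.14738880219011258 20.000647008419037
```

carry_out:
  increments:
    - {"linear": [0,0,0],"delta_rot": [0,0,-0.04]}
    - {"linear": [0,0,0],"delta_rot": [0,0,-0.08]}
    - {"linear": [0,0,0],"delta_rot": [0,0,-0.12]}
    - {"linear": [0,0,0],"delta_rot": [0,0,-0.12]}

```text
time_s: 8.63
position: [543.0, -135.6, 134.5]
ee_rot: [0.0, 0.845, 0.535, 0.0]
ft_force: [-0.4, 0.2, 1.2]
finger_gap: 0.146
grasp_force: 20.0
```

```bash
python3 r.py
```

```text
8.6333 [ 543.  -135.6  134.5] yaw 64.72 [-0.4  0.2  1.2] [-0.02  0.1   0.02] -0.89 0.14615486309576292 20.000630021095276
```

Anticlockwise turns easily past 18 degrees, so it opens that way. Next I turn it to about 59 degrees in total.

carry_out:
  increments:
    - {"linear": [0,0,0],"delta_rot": [0,0,-0.06]}
    - {"linear": [0,0,0],"delta_rot": [0,0,-0.12]}
    - {"linear": [0,0,0],"delta_rot": [0,0,-0.18]}
    - {"linear": [0,0,0],"delta_rot": [0,0,-0.24]}
    - {"linear": [0,0,0],"delta_rot": [0,0,-0.3]}
    - {"linear": [0,0,0],"delta_rot": [0,0,-0.36]}
    - {"linear": [0,0,0],"delta_rot": [0,0,-0.36]}

```text
time_s: 9.22
position: [542.1, -135.5, 134.5]
ee_rot: [-0.001, 0.735, 0.678, -0.001]
ft_force: [-7.6, 1.5, 6.0]
finger_gap: 0.146
grasp_force: 20.0
```

carry_out:
  increments:
    - {"linear": [0,0,0],"delta_rot": [0,0,-0.06]}
    - {"linear": [0,0,0],"delta_rot": [0,0,-0.12]}
    - {"linear": [0,0,0],"delta_rot": [0,0,-0.18]}
    - {"linear": [0,0,0],"delta_rot": [0,0,-0.24]}
    - {"linear": [0,0,0],"delta_rot": [0,0,-0.3]}
    - {"linear": [0,0,0],"delta_rot": [0,0,-0.3]}
    - {"linear": [0,0,0],"delta_rot": [0,0,-0.3]}

```text
time_s: 9.8
position: [541.5, -135.4, 134.5]
ee_rot: [-0.002, 0.627, 0.779, -0.001]
ft_force: [-13.1, 2.2, 9.9]
finger_gap: 0.146
grasp_force: 20.0
```

```bash
python3 r.py
```

```text
9.8 [ 541.5 -135.4  134.5] yaw 102.35 [-13.1   2.2   9.9] [ 0.29  2.73 -0.12] -0.4 0.1462745130907856 20.015042424201965
```

carry_out:
  increments:
    - {"linear": [0,-0.001,0],"delta_rot": [0,0,0]}
    - {"linear": [0,-0.002,0],"delta_rot": [0,0,0]}
    - {"linear": [0,-0.002,0],"delta_rot": [0,0,0]}
    - {"linear": [0,-0.002,0],"delta_rot": [0,0,0]}

```text
time_s: 10.13
position: [540.9, -135.7, 134.5]
ee_rot: [-0.0, 0.627, 0.779, 0.0]
ft_force: [-3.6, 5.0, 4.3]
finger_gap: 0.148
grasp_force: 20.0
```

```bash
python3 r.py
```

```text
10.1333 [ 540.9 -135.7  134.5] yaw 102.4 [-3.6  5.   4.3] [ 0.78  0.71 -0.06] 0.04 0.1481902606095063 20.000382363796234
```

carry_out:
  increments:
    - {"linear": [0,-0.0005,0],"delta_rot": [0,0,0]}
    - {"linear": [0,-0.0005,0],"delta_rot": [0,0,0]}
    - {"linear": [0,-0.0005,-0.002],"delta_rot": [0,0,0]}
    - {"linear": [0,-0.0005,-0.004],"delta_rot": [0,0,0]}
    - {"linear": [0,-0.0005,-0.006],"delta_rot": [0,0,0]}
    - {"linear": [0,-0.0005,-0.006],"delta_rot": [0,0,0]}
  newtons: 30

```text
time_s: 10.63
position: [540.4, -136.2, 140.6]
ee_rot: [-0.0, 0.626, 0.779, -0.0]
ft_force: [-2.3, 2.0, 0.0]
finger_gap: 0.144
grasp_force: 30.0
```

```bash
python3 r.py
```

```text
10.6333 [ 540.4 -136.2  140.6] yaw 102.42 [-2.3  2.   0. ] [ 0.23  0.6  -0.03] -0.02 0.14446228606069944 29.999833703041077
```

carry_out:
  increments:
    - {"linear": [0,0,-0.005],"delta_rot": [0,0,0]}
    - {"linear": [0,0,-0.011],"delta_rot": [0,0,0]}
    - {"linear": [0,0,-0.02],"delta_rot": [0,0,0]}
    - {"linear": [0,0,-0.035],"delta_rot": [0,0,0]}
    - {"linear": [0,0,-0.055],"delta_rot": [0,0,0]}
    - {"linear": [0,0,-0.075],"delta_rot": [0,0,0]}
    - {"linear": [0,0,-0.088],"delta_rot": [0,0,0]}
    - {"linear": [0,0,-0.094],"delta_rot": [0,0,0]}

```text
time_s: 11.3
position: [541.2, -136.4, 237.5]
ee_rot: [0.002, 0.626, 0.78, 0.001]
ft_force: [-0.1, -0.1, -1.8]
finger_gap: 0.147
grasp_force: 30.0
```

carry_out:
  increments:
    - {"linear": [0,0,0],"delta_rot": [0,0,0]}
    - {"linear": [0,0,0],"delta_rot": [0,0,0]}
    - {"linear": [0,0,0],"delta_rot": [0,0,0]}
    - {"linear": [0,0,0],"delta_rot": [0,0,0]}
    - {"linear": [0,0,0],"delta_rot": [0,0,0]}
    - {"linear": [0,0,0],"delta_rot": [0,0,0]}
    - {"linear": [0,0,0],"delta_rot": [0,0,0]}
    - {"linear": [0,0,0],"delta_rot": [0,0,0]}

```text
time_s: 11.97
position: [540.6, -136.1, 234.3]
ee_rot: [-0.0, 0.626, 0.78, -0.0]
ft_force: [-0.5, 0.6, -1.9]
finger_gap: 0.147
grasp_force: 30.0
```

```bash
python3 r.py; python3 - <<'E'
from h import *
im=capture("side");t=capture("top")
a=cv2.resize(im[70:270,190:340,::-1],(450,600),interpolation=cv2.INTER_CUBIC);b=cv2.resize(t[140:260,180:340,::-1],(350,262))
b=np.vstack([b,np.zeros((338,350,3),np.uint8)]);cv2.imwrite("pics/f.png",np.hstack([a,b]))
print([x for x in blobs(im,"red")[0] if 200<x[1][0]<270])
E
```

```text
11.9667 [ 540.6 -136.1  234.3] yaw 102.43 [-0.5  0.6 -1.9] [-0.06  0.04 -0.02] 0.0 0.14738133872185175 29.999367892742157
[([208, 197, 15, 14, 150], [215.0, 203.8]), ([251, 202, 10, 8, 68], [255.4, 205.7]), ([193, 247, 28, 28, 553], [206.7, 261.3])]
```

View pics/f.png

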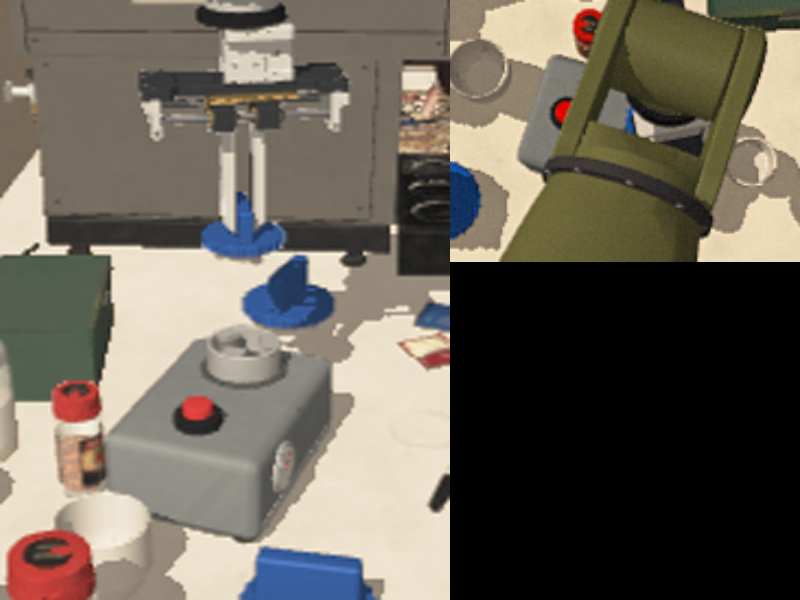

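The cap is held upright straight above the open neck (crop pixels: cap at (243,238), neck at (245,345)). The button is back up, and the cup, ramekin and jar have not moved. The wrist carries 1.9 N, which fits the cap's weight. Handing in.

```bash
python3 -c "
from station import *
print(close_job())"
```

```text
the job is handed in; nothing more can be done
None
```

The job is handed in: I pressed the vent fully down and it sprang back up, the cap unscrewed anticlockwise, and the gripper holds it upright and still about 10 cm above the neck, with the cup, ramekin and spice jar left standing where they were.

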